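# Take the pressure cap off a radiator

## Robot

A 7-joint arm with a two-finger parallel gripper is mounted at the origin on the work surface. World frame = base frame: x ahead of the robot, y to its left, z up, the work surface at z = 0. Lengths are in m, angles in rad, forces in N, time in s.
With the tool pointing down it reaches from about 0.425 to 0.925 m from the base axis. Payload 6.8 kg.
Tool frame: the origin (TCP) lies at the very end of the fingers, on their centre line; the grasp point (between the pads) lies 19 mm behind it; x points along the fingers, y is the direction in which the jaws open and shut, and the axes are right-handed (so a half turn about x gives the same grasp; the last joint's range is limited). The gripper opens to 85 mm and grips with 20 to 120 N. Pads are 22 mm wide; open, the fingers measure 114 mm over their backs; the gripper's body (76 mm by 85 mm) begins 54 mm behind the grasp point. The pads swing forward as they close: fully open they stand 13 mm farther back than shut.
Start: joints at [1.006, 0.477, 0.022, 1.555, -0.011, 1.109, -0.083], TCP at [0.298, -0.606, 0.231] pointing down, gripper open.
Joint ranges: [-2.96, 2.96], [-0.34, 2.1], [-1.41, 1.46], [0.24, 2.44], [-1.37, 4.51], [0.17, 1.92], [-2.96, 2.96]. Speed limits (rad/s): [2.39, 2.39, 3.14, 3.14, 3.14, 3.14, 3.14].

## Interface

Orientations are given as a rotation vector (axis times angle).
In Python, from bench import get_obs, grab_frame, camera_info, hand_in gives the robot as it stands.
- The arm moves only by the tool apply_moves, never from a script. Its argument "series" is text: rows parted by semicolons, each of 7 numbers parted by spaces: the turn, a rotation vector about the tool's x, y, z in rad, then the shift along the tool's x, y, z in m, then the opening, from 0 (shut) to 1 (fully open). In form: wx wy wz tx ty tz hand; .... A call has 1 to 12 rows; each row is the pose to reach, as a shift and turn from the pose commanded when the call began, along the tool's axes at that moment; what a row does not reach only later rows make up. A row lasts 1/8 s, in which the tool goes at most 62.5 mm and 10.7 degrees, less where a joint would pass 70% of its speed; a pose out of reach is approached as far as the arm can. A call with a gripper value outside its range is refused whole. The fingers move at their own pace and stop on an object; "force" is the grip in N (left out, the last holds). Time passes only in rows, so rows that repeat a pose let the fingers close. It gives the time, the measured TCP pose, the force and the opening at its end, in the units of the state.
- get_obs(): the state, without advancing time (a new reading comes with each control period).
- grab_frame(name): name is "scene" or "top" or "wrist"; returns the picture (384x512x3 uint8, blue, green, red); there is no depth.
- camera_info(name): a dict with "fov_y" (degrees; the focal length in pixels is half the picture's height over the tangent of half this angle, whatever the lens; pixels are square), "cx", "cy" (the principal point, pixels), "rvec" (rotation vector, rad) and "tvec" (3), from world to camera coordinates, as OpenCV has them. Camera axes: x right, y down, z forward; pixel columns grow to the right and rows downward; lengths in m; the calibration is good to about 2 mm. A picture is of the moment at which its call begins: read the wrist's pose just before it. camera_info takes no time and is no camera call; for the wrist camera it gives the pose at the moment of the call.
- hand_in(): hands the job in, once; it reports no verdict.
The state is a dict: "clock": time; "joints": joint angles; "qvel": joint speeds; "tau": joint torques, N m; "tcp_pos": TCP position; "orientation": TCP orientation; "contact_force": force on the tool from outside, world axes, zero at the start; "moment": the same for the moment, N m; "grip_width": finger opening in m.
Only numpy, scipy, OpenCV 4.12 (cv2) and the standard library are available. Lean on these libraries where they do the work, as an engineer would, in place of code of your own. Each camera call takes 0.05 s, during which the arm holds its last target.

## Task

Take the pressure cap off the radiator on the bench: turn it anticlockwise until it comes up against its first stop, then press it down and turn it on past the stop until it is free, without forcing it against the stop or crushing it on the neck. Lift it off and set it down, crown up, in the round steel parts dish; do not drop it in, and leave the other things on the bench as they are.

Things in the scene. Friction and masses are not known exactly. Their poses are not given: they have to be found in the camera images.
- cap: the pressure cap, locked on the radiator's filler neck at the start: round pressed-steel crown, 52 mm diameter, 15 mm high (18 at a low boss in the middle), with two square wings on opposite sides, 17 mm wide, 69 mm over their tips. Origin on its axis at the skirt's lower edge; z up; the wings, and the inward ears below them that hook under the neck's rim, lie along +x and -x. About 100 g, varies.
- cap_center (a point): on the cap's axis, 7.5 mm above its lower edge: half-way up the crown, the height to grip it at. Axes as cap. The round side can be gripped between the wings (along the cap's y, 52 mm).
- plunger (a joint): travel in m of the spring-loaded sealing disc (23 mm diameter) below the cap: 0 while locked (underside 15 mm below the cap's lower edge), grows as the cap is pressed down, -0.0025 when free (17.5 mm below the edge). Its spring pushes the cap up with 6 N at 0 and 1.5 N per mm more. A cap set down on a floor stands on this disc.
- neck_rim (a point): centre of the filler neck's rim, on its upper face; axes of the neck, z up. The rim is a 44 mm flange with two notches along +x and -x, hidden under the cap. Seen from above the cap starts with its wings 80 to 86 deg clockwise of the notches. Within about 5 deg of the notches the spring lifts the cap 2.5 mm and it comes straight up; 6 deg beyond them the ears meet a hard end.
- stops: the two stop tabs under the neck's rim as one part; origin and axes of the neck, which do not show where the tabs sit: they meet the ears when the wings are 43 to 65 deg clockwise of the notches (find by feel), and reach 3 mm below the ears' level. Sheet metal, they give 0.16 rad per N m. A push of 2 N counts as reaching them; over 15 N in all (0.3 N m of turning above the rubbing) bends them.
- neck: the filler neck: tube 31 mm across, 34 mm tall, fixed upright on the top tank; origin on its axis at its foot, axes as neck_rim. A push on the crown below 6 N does not move the cap; 12 to 13 N takes it down 4 mm, clear of the stop tabs; at 15 N (6 mm) it bottoms hard on the rim. A push or pull of over 25 N would damage it.
- radiator: small aluminium radiator standing upright on two timber blocks, fixed: 360 mm long (its x), tanks 56 mm wide (its y), top of the upper tank 250 mm above the bench. Origin on the bench below its middle. The neck stands on the middle line of the top tank.
- dish: round shallow steel parts dish, loose, empty: 152 mm over the rim, 26 mm high, flat floor 116 mm across and 4 mm above the bench. Origin: centre of its underside.
- bolt_tray: black rectangular tray of bolts, 140 x 100 x 35 mm, loose; not to be used. Origin: centre of its underside.
- spanner: spanner 190 mm long lying on the bench; leave alone.
- screwdriver: screwdriver 200 mm long lying on the bench; leave alone.
- oil_filter: white oil filter, 74 mm diameter, 86 mm tall, standing; leave alone.
- jug: grey coolant bottle with black cap, 100 mm diameter, 228 mm tall, standing; leave alone.
- grease_tin: grey tin, 72 mm diameter, 70 mm tall; leave alone.
- socket: small steel socket, 26 mm diameter, 38 mm tall, standing; leave alone.
- hammer: hammer 280 mm long lying on the bench; leave alone.
There are look-alikes about, which are no part of the job. Leave any green look-alike of the cap alone. Leave any orange look-alike of the dish alone.

How it is judged:
By the outcome, as a careful person would: the job done as asked, in the order asked, and still so for the second after the job is handed in, with the robot touching nothing.
It also fails if it takes over 72 s, if anything falls off the work surface, if the arm or the gripper's body presses on something with over 40 N, if the wrist force passes 120 N, or if a joint passes its speed limit or range.

## Working session

There is one attempt and no reset: what is moved stays moved. The work goes in short steps, Python scripts to look and compute and a tool call to move; the robot and the scene stay as the last step left them, time stands still between calls to the robot, and variables do not carry over. Pictures are saved under pics/ and viewed, and the job is handed in when it is done.

Besides the shell and the picture viewer there is one more tool, called as a command line: name --argument value ..., lists and objects as JSON in quotes. apply_moves: Moves the arm, as the interface text tells. Its arguments: {"type":"object","properties":{"series":{"type":"string"},"force":{"type":"number"}},"required":["series"]}

```bash
mkdir -p pics; ls; python3 - <<'E'
from bench import *
import cv2
o=get_obs();print(o)
for n in("scene","top","wrist"):
    i=camera_info(n);print(n,i)
    cv2.imwrite(f"pics/{n}0.png",grab_frame(n))
E
```

```text
pics
{'clock': 0.0, 'joints': array([ 1.0059152 ,  0.47778536,  0.02235252,  1.55642901, -0.01154428,
        1.10928842, -0.08310127]), 'qvel': array([ 3.68321821e-04, -1.64608761e-03, -2.37292781e-03, -2.17664750e-05,
       -3.37074061e-04, -3.56862436e-05,  1.48749430e-04]), 'tau': array([-1.43789093e-03, -5.96447539e+01,  1.60782795e+00, -2.81191278e+01,
        1.26418151e-02,  9.34084004e-03, -2.07858102e-05]), 'tcp_pos': array([ 0.29745442, -0.60528276,  0.2303453 ]), 'orientation': array([ 1.96781328,  0.45924622, -1.96882056]), 'contact_force': array([ 0.43230647, -0.14747043,  0.26811438]), 'moment': array([-0.0197578 , -0.00645609, -0.01829499]), 'grip_width': 0.08546655128825534}
scene {'fov_y': 51.64701719467949, 'cx': 259.27997114398056, 'cy': 188.78339365713683, 'rvec': array([ 2.10029265,  1.20252712, -0.51873847]), 'tvec': array([-0.21781946, -0.15573169,  1.63402986])}
top {'fov_y': 48.275901893141096, 'cx': 252.08171777938634, 'cy': 195.9663553470805, 'rvec': array([ 2.20018502, -2.16054699,  0.10692038]), 'tvec': array([-0.02834269,  0.4597644 ,  1.56642747])}
wrist {'fov_y': 59.58510131121308, 'cx': 254.8770596875965, 'cy': 195.47268075927198, 'rvec': array([-2.4288028 ,  1.51049159,  0.24689676]), 'tvec': array([-0.6727357 , -0.04186694,  0.38094235])}
```

View pics/scene0.png

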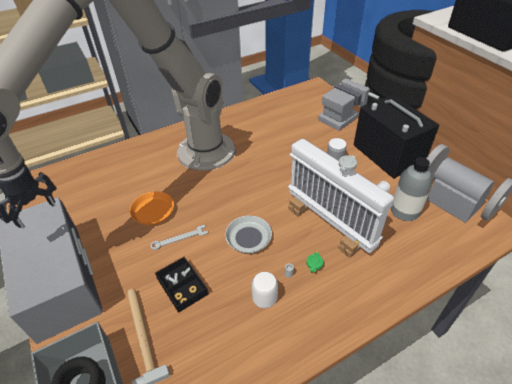

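View pics/top0.png

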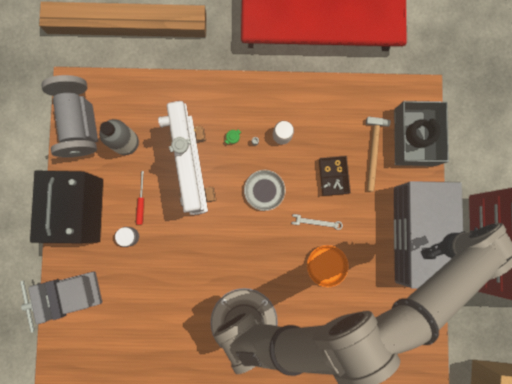

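View pics/wrist0.png

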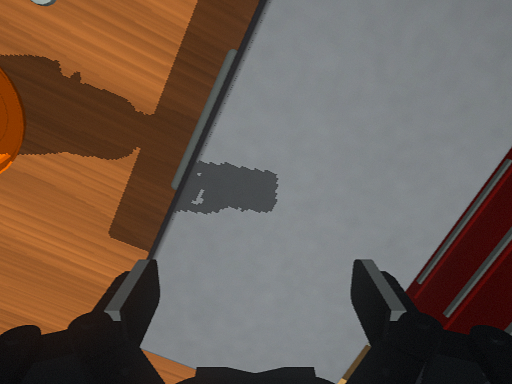

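Candidates for the cap are the grey one on the neck at top (180,145) and scene (348,163), and a green look-alike at top (233,137). The oil filter at top (283,132) and the white pot at (125,236) are not caps. For the dish there is a steel one at top (264,190) and an orange one at (327,266). I choose the grey cap on the neck and the steel dish, and check both in close crops.

```bash
cat > h.py <<'E'
import numpy as np,cv2
from bench import *
from scipy.spatial.transform import Rotation as R
def K(i):
    f=192/np.tan(np.radians(i['fov_y'])/2); return f
def ray(i,u,v):
    f=K(i);Rm=R.from_rotvec(i['rvec']).as_matrix()
    d=Rm.T@np.array([(u-i['cx'])/f,(v-i['cy'])/f,1]); c=-Rm.T@i['tvec']
    return c,d/np.linalg.norm(d)
def onz(i,u,v,z):
    c,d=ray(i,u,v); return c+d*(z-c[2])/d[2]
def proj(i,p):
    f=K(i);Rm=R.from_rotvec(i['rvec']).as_matrix();q=Rm@np.asarray(p)+i['tvec']
    return np.array([q[0]/q[2]*f+i['cx'],q[1]/q[2]*f+i['cy']])
def tri(a,b):
    (c1,d1),(c2,d2)=a,b
    A=np.stack([d1,-d2],1);s=np.linalg.lstsq(A,c2-c1,rcond=None)[0]
    p,q=c1+d1*s[0],c2+d2*s[1];return (p+q)/2,np.linalg.norm(p-q)
def crop(im,x0,y0,w,h,s,name):
    cv2.imwrite(name,cv2.resize(im[y0:y0+h,x0:x0+w],None,fx=s,fy=s,interpolation=cv2.INTER_CUBIC))
E
python3 - <<'E'
from h import *
t=cv2.imread('pics/top0.png');s=cv2.imread('pics/scene0.png')
a=cv2.resize(t[95:225,150:300],None,fx=5,fy=5,interpolation=cv2.INTER_CUBIC)[:600]
cv2.imwrite('pics/tc.png',cv2.resize(t[100:220,150:300],None,fx=5,fy=5,interpolation=cv2.INTER_CUBIC))
crop(s,280,130,110,120,5,'pics/sc.png')
E
```

```text
(no output)
```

View pics/tc.png

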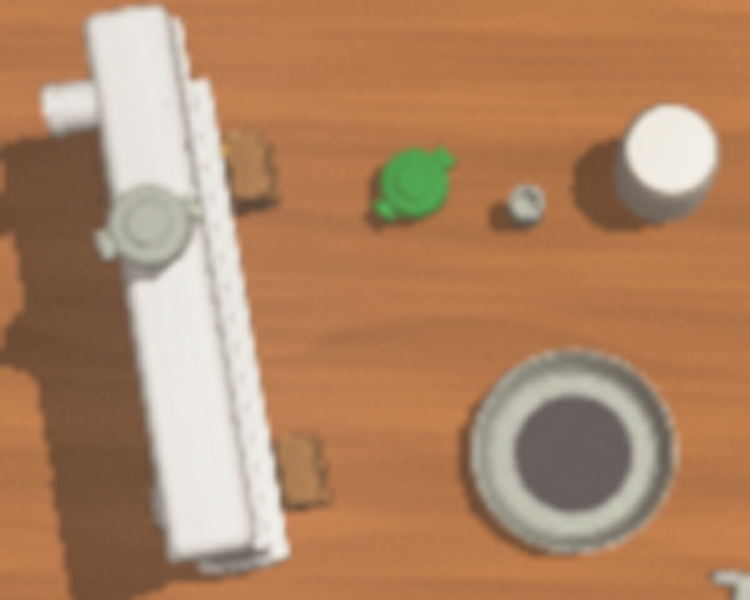

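View pics/sc.png

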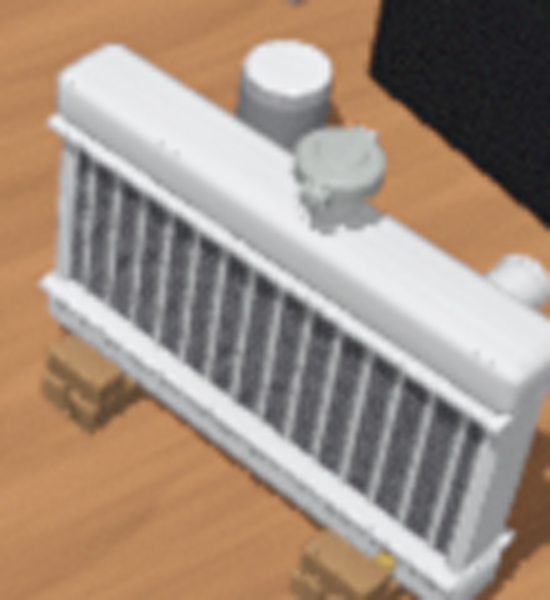

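```bash
python3 - <<'E'
from h import *
t=camera_info('top');s=camera_info('scene')
print(tri(ray(t,179.8,144.6),ray(s,348.4,161.6)))
for z in(.28,.29,.30):print(z,onz(t,179.8,144.6,z),onz(s,348.4,161.6,z))
a=onz(t,150+106/5,100+243/5,.285);b=onz(t,150+195/5,100+208/5,.285);print('wings',a,b,np.linalg.norm(a-b),np.degrees(np.arctan2(*(a-b)[1::-1])))
print('dish',onz(t,264.6,190.6,.004))
c,d=ray(t,252,196);print('cam',c)
E
```

```text
(array([0.59207299, 0.20947542, 0.2899955 ]), np.float64(0.0006277152608627858))
0.28 [0.5939655  0.21085329 0.28      ] [0.58392832 0.21826885 0.28      ]
0.29 [0.59188822 0.20920823 0.29      ] [0.59218137 0.20979043 0.29      ]
0.3 [0.58981093 0.20756317 0.3       ] [0.60043441 0.20131201 0.3       ]
wings [0.57978433 0.23630373 0.285     ] [0.60297224 0.18173973 0.285     ] 0.05928666893125314 113.02390088337333
dish [ 0.48273671 -0.06667443  0.004     ]
cam [ 0.3195208 -0.0064873  1.6011702]
```

```bash
cat >> h.py <<'E'
def plan(p,yaw,o=None):
    """shift in tool axes and turn to reach TCP p with tool x down, tool y at yaw deg (world)"""
    o=o or get_obs();A=R.from_rotvec(o['orientation'])
    y=np.radians(yaw);ty=np.array([np.cos(y),np.sin(y),0]);tx=np.array([0,0,-1.]);tz=np.cross(tx,ty)
    B=R.from_matrix(np.stack([tx,ty,tz],1))
    print('turn',np.round((A.inv()*B).as_rotvec(),4),'shift',np.round(A.inv().apply(np.asarray(p)-o['tcp_pos']),4))
def st():
    o=get_obs();A=R.from_rotvec(o['orientation']).as_matrix()
    print('t',round(o['clock'],2),'p',np.round(o['tcp_pos'],4),'yaw',np.round(np.degrees(np.arctan2(A[1,1],A[0,1])),2),'tx',np.round(A[:,0],3),'F',np.round(o['contact_force'],2),'M',np.round(o['moment'],3),'w',round(o['grip_width'],4),'q',np.round(o['joints'],3));return o
E
python3 - <<'E'
from h import *
st()
plan([.298,-.606,.40],-63)
for y in (23,-157): plan([.592,.2095,.38],y)
E
```

```text
t 0.15 p [ 0.2975 -0.6054  0.2305] yaw -63.82 tx [-0.001  0.001 -1.   ] F [-0.99 -0.01  0.31] M [-0.034  0.023  0.07 ] w 0.0858 q [ 1.006  0.478  0.022  1.556 -0.011  1.109 -0.083]
turn [-0.0144  0.0001  0.0014] shift [-1.695e-01  5.000e-04 -1.000e-04]
turn [-1.5154e+00 -1.0000e-03  1.2000e-03] shift [-0.1487 -0.6016 -0.6237]
turn [1.6262e+00 1.2000e-03 1.0000e-03] shift [-0.1487 -0.6016 -0.6237]
```

apply_moves --series "0 0 0 -0.06 0 0 1; 0 0 0 -0.12 -0.02 -0.02 1; 0 0 0 -0.149 -0.06 -0.065 1; 0 0 0 -0.149 -0.1 -0.105 1; 0 0 0 -0.149 -0.14 -0.145 1; 0 0 0 -0.149 -0.18 -0.188 1; 0 0 0 -0.149 -0.22 -0.23 1; 0 0 0 -0.149 -0.26 -0.272 1; 0 0 0 -0.149 -0.3 -0.314 1; 0 0 0 -0.149 -0.34 -0.356 1"

```text
clock: 1.4
tcp_pos: [0.4674, -0.1418, 0.3803]
orientation: [1.968, 0.457, -1.968]
contact_force: [1.2, -0.5, -0.5]
grip_width: 0.0854
```

```bash
python3 - <<'E'
from h import *
st()
for y in (23,-157): plan([.592,.2095,.38],y)
E
```

```text
t 1.4 p [ 0.4674 -0.1418  0.3803] yaw -63.84 tx [ 0. -0. -1.] F [ 1.17 -0.47 -0.48] M [ 0.039 -0.005  0.014] w 0.0854 q [ 0.455  0.069 -0.304  1.761  0.021  1.315 -0.968]
turn [-1.5156e+00  2.0000e-04 -2.0000e-04] shift [ 2.000e-04 -2.604e-01 -2.667e-01]
turn [ 1.626e+00 -2.000e-04 -2.000e-04] shift [ 2.000e-04 -2.604e-01 -2.667e-01]
```

apply_moves --series "-0.18 0 0 0 -0.04 -0.04 1; -0.36 0 0 0 -0.08 -0.08 1; -0.54 0 0 0 -0.12 -0.12 1; -0.72 0 0 0 -0.16 -0.163 1; -0.9 0 0 0 -0.2 -0.205 1; -1.08 0 0 0 -0.24 -0.245 1; -1.26 0 0 0 -0.26 -0.267 1; -1.44 0 0 0 -0.26 -0.267 1; -1.515 0 0 0 -0.26 -0.267 1; -1.515 0 0 0 -0.26 -0.267 1; -1.515 0 0 0 -0.26 -0.267 1"

```text
clock: 2.78
tcp_pos: [0.5922, 0.2072, 0.3801]
orientation: [0.91, 1.372, -0.911]
contact_force: [0.1, 0.1, -0.2]
grip_width: 0.0853
```

```bash
python3 - <<'E'
from h import *
st();i=camera_info('wrist');print(i)
cv2.imwrite('pics/w1.png',grab_frame('wrist'))
for p in([.592,.2095,.29],[.592,.2095,.272]):print(proj(i,p))
E
```

```text
t 2.77 p [0.5922 0.2072 0.3801] yaw 22.87 tx [-0. -0. -1.] F [ 0.12  0.09 -0.16] M [ 0.001  0.019 -0.007] w 0.0853 q [ 0.066  0.381 -0.697  1.437  0.244  1.411 -0.235]
{'fov_y': 59.58510131121308, 'cx': 254.8770596875965, 'cy': 195.47268075927198, 'rvec': array([-2.77035424, -0.56185005, -0.08952087]), 'tvec': array([-0.62587615, -0.12434246,  0.51026928])}
[255.9052538  199.08930706]
[255.85571244 191.65306519]
```

View pics/w1.png

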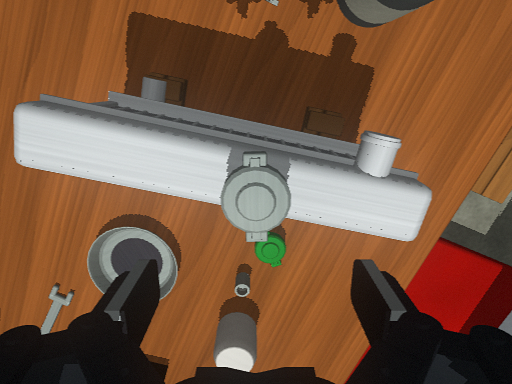

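```bash
python3 - <<'E'
from h import *
crop(cv2.imread('pics/w1.png'),205,140,105,110,5,'pics/w1c.png')
crop(cv2.imread('pics/w1.png'),75,205,115,110,5,'pics/w1d.png')
st()
E
```

```text
t 2.83 p [0.5922 0.2073 0.3803] yaw 22.89 tx [-0. -0. -1.] F [0.28 0.12 0.69] M [ 0.007  0.005 -0.042] w 0.0854 q [ 0.066  0.381 -0.697  1.437  0.245  1.411 -0.235]
```

View pics/w1c.png

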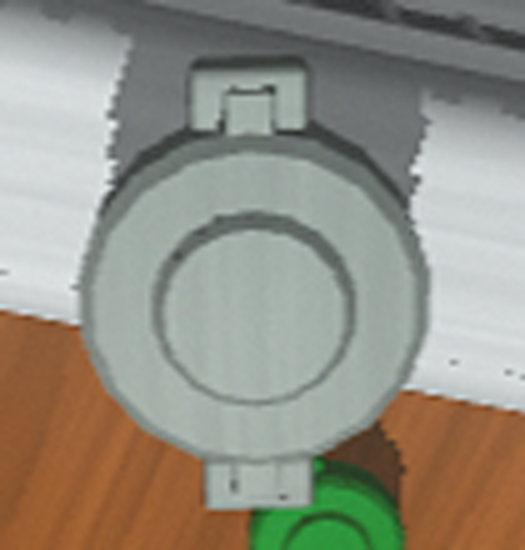

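View pics/w1d.png

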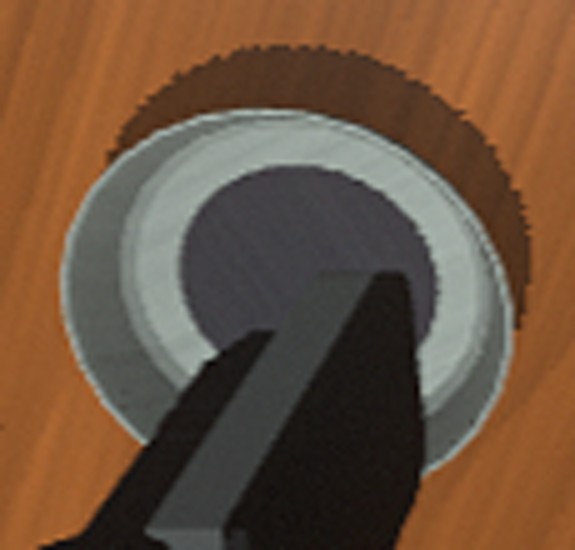

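```bash
python3 - <<'E'
from h import *
i=camera_info('wrist')
c=onz(i,205+255/5,140+316/5,.29);print('c',c)
print(tri(ray(i,256,203.2),ray(camera_info('top'),179.8,144.6)),tri(ray(i,256,203.2),ray(camera_info('scene'),348.4,161.6)))
cr=onz(i,205+255/5,140+308/5,.287);print(cr)
for z in (.28,.285):
  a=onz(i,205+249/5,140+62/5,z);b=onz(i,205+260/5,140+490/5,z)
  d=a-b;print(np.linalg.norm(d),np.degrees(np.arctan2(d[1],d[0])),(a+b)/2)
  l=onz(i,205+82/5,140+310/5,z);r=onz(i,205+428/5,140+310/5,z);print(np.linalg.norm(l-r),(l+r)/2)
for u in[(-.026),.026]:pass
E
```

```text
c [0.59334879 0.20657875 0.29      ]
(array([0.59178092, 0.20832585, 0.29482246]), np.float64(0.0017670552463772348)) (array([0.59347198, 0.20765863, 0.29214723]), np.float64(0.0011337174475398316))
[0.59327909 0.20676279 0.287     ]
0.06896615563867471 114.3925994667326 [0.59276522 0.20791494 0.28      ]
0.0531869911671265 [0.59438292 0.20420426 0.28      ]
0.06754774247620804 114.3925994667326 [0.59209727 0.20945762 0.285     ]
0.05209310493198964 [0.59368169 0.20582325 0.285     ]
```

```bash
python3 - <<'E'
from h import *
plan([.593,.2075,.262],24.4)
E
```

```text
turn [-0.0264  0.0002  0.0001] shift [1.183e-01 9.000e-04 1.000e-04]
```

apply_moves --series "-0.026 0 0 0.03 0.001 0 1; -0.026 0 0 0.06 0.001 0 1; -0.026 0 0 0.085 0.001 0 1; -0.026 0 0 0.1 0.001 0 1; -0.026 0 0 0.112 0.001 0 1; -0.026 0 0 0.118 0.001 0 1; -0.026 0 0 0.118 0.001 0 1"

```text
clock: 3.7
tcp_pos: [0.5933, 0.2079, 0.2624]
orientation: [0.889, 1.381, -0.889]
contact_force: [0.0, -0.8, -0.1]
grip_width: 0.0853
```

```bash
python3 - <<'E'
from h import *
st();i=camera_info('wrist')
cv2.imwrite('pics/w2.png',grab_frame('wrist'));s=grab_frame('scene');cv2.imwrite('pics/s2.png',s);crop(s,290,90,120,120,5,'pics/s2c.png')
E
```

```text
t 3.7 p [0.5933 0.2079 0.2624] yaw 24.46 tx [ 0.  0. -1.] F [ 0.02 -0.76 -0.09] M [-0.012 -0.065 -0.023] w 0.0853 q [ 0.06   0.458 -0.683  1.601  0.305  1.191 -0.26 ]
```

View pics/w2.png

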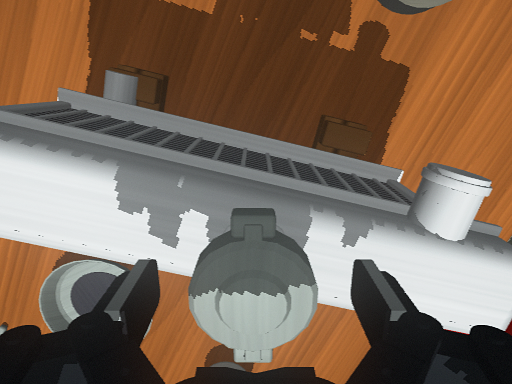

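View pics/s2c.png

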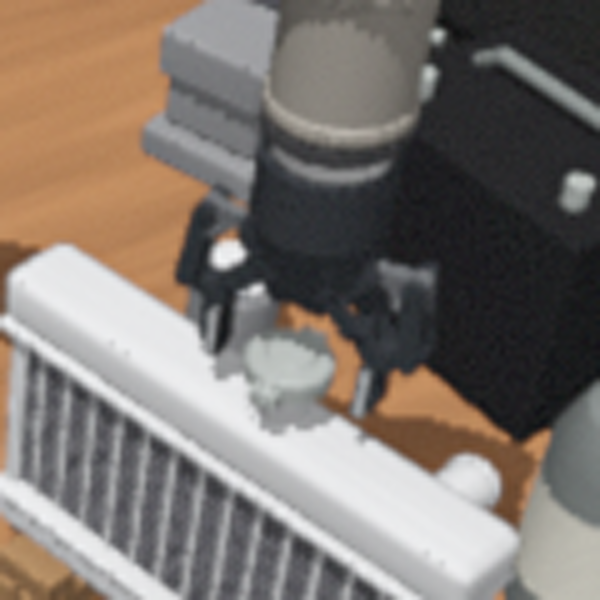

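apply_moves --series "0 0 0 0 0 0 0.5; 0 0 0 0 0 0 0.4; 0 0 0 0 0 0 0.3; 0 0 0 0 0 0 0.3; 0 0 0 0 0 0 0.3; 0 0 0 0 0 0 0.3" --force 30

```text
clock: 4.55
tcp_pos: [0.5932, 0.2079, 0.2627]
orientation: [0.889, 1.381, -0.889]
contact_force: [-1.4, -1.3, 5.3]
grip_width: 0.0512
```

```bash
python3 - <<'E'
from h import *
o=st();print(o['tau'])
cv2.imwrite('pics/w3.png',grab_frame('wrist'))
o=st();print(o['tau'])
E
```

```text
t 4.55 p [0.5932 0.2079 0.2627] yaw 24.46 tx [ 0.  0. -1.] F [-1.37 -1.28  5.32] M [-0.232  0.403  0.025] w 0.0512 q [ 0.06   0.457 -0.683  1.601  0.305  1.192 -0.26 ]
[-2.70727705e-01 -5.04463363e+01 -7.39389226e+00 -2.67402989e+01
  1.01288308e-01 -6.53352644e-01 -1.50168944e-03]
t 4.6 p [0.5932 0.2079 0.2627] yaw 24.46 tx [ 0.  0. -1.] F [-0.61 -1.16  6.03] M [-0.211  0.42   0.002] w 0.0512 q [ 0.06   0.457 -0.683  1.601  0.305  1.192 -0.26 ]
[-2.71315165e-01 -5.04180193e+01 -7.38970444e+00 -2.67291534e+01
  1.01116353e-01 -6.58207163e-01 -1.60459116e-03]
```

View pics/w3.png

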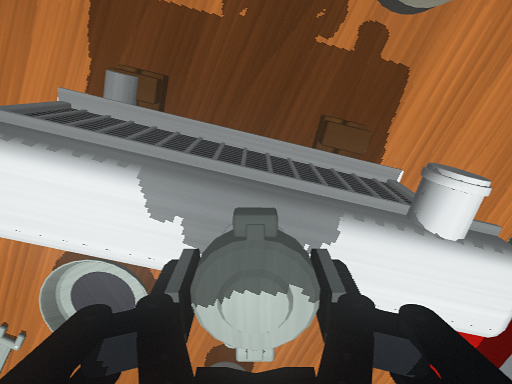

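apply_moves --series "0 0 0 -0.0003 0 0 0.3; 0 0 0 -0.0003 0 0 0.3" --force 50

```text
clock: 4.85
tcp_pos: [0.5932, 0.2079, 0.2629]
orientation: [0.889, 1.381, -0.889]
contact_force: [-1.7, -0.6, 5.3]
grip_width: 0.0509
```

```bash
python3 - <<'E'
from h import *
o=st();print(o['tau'])
E
```

```text
t 4.85 p [0.5932 0.2079 0.2629] yaw 24.46 tx [ 0. -0. -1.] F [-1.71 -0.62  5.33] M [-0.197  0.368 -0.006] w 0.0509 q [ 0.06   0.457 -0.683  1.601  0.305  1.192 -0.26 ]
[-2.53903242e-01 -5.04604304e+01 -7.38581970e+00 -2.67202842e+01
  9.52507393e-02 -6.19145650e-01 -5.07191089e-04]
```

apply_moves --series "0 0 0 -0.0007 -0.0002 0 0.3; -0.02 0 0 -0.0007 -0.0002 0 0.3; -0.04 0 0 -0.0007 -0.0002 0 0.3"

```text
clock: 5.22
tcp_pos: [0.5931, 0.2078, 0.263]
orientation: [0.858, 1.395, -0.858]
contact_force: [0.7, 0.6, -0.2]
grip_width: 0.0511
```

```bash
python3 - <<'E'
from h import *
o=st();print(o['tau'])
E
```

```text
t 5.22 p [0.5931 0.2078 0.263 ] yaw 26.83 tx [-0.  0. -1.] F [ 0.72  0.57 -0.24] M [ 0.152 -0.267 -0.083] w 0.0511 q [ 0.066  0.459 -0.692  1.601  0.309  1.194 -0.221]
[ -0.0676261  -53.53364825  -7.81972378 -27.19419301  -0.06426191
   0.46298051  -0.12442305]
```

apply_moves --series "-0.035 0 0 0 0 0 0.3; -0.07 0 0 0 0 0 0.3; -0.105 0 0 0 0 0 0.3; -0.14 0 0 0 0 0 0.3; -0.165 0 0 0 0 0 0.3; -0.165 0 0 0 0 0 0.3"

```text
clock: 5.98
tcp_pos: [0.5928, 0.2077, 0.2631]
orientation: [0.732, 1.444, -0.732]
contact_force: [0.9, 0.1, -2.5]
grip_width: 0.0509
```

```bash
python3 - <<'E'
from h import *
o=st();print(o['tau'])
cv2.imwrite('pics/w4.png',grab_frame('wrist'))
E
```

```text
t 5.97 p [0.5928 0.2077 0.2631] yaw 36.24 tx [-0.001 -0.    -1.   ] F [ 0.93  0.08 -2.48] M [ 0.152 -0.162  0.045] w 0.0509 q [ 0.089  0.468 -0.726  1.599  0.327  1.201 -0.071]
[ 2.01621610e-01 -5.46941078e+01 -8.72994661e+00 -2.84803677e+01
 -2.70324462e-02  2.88063549e-01  9.09022847e-02]
```

View pics/w4.png

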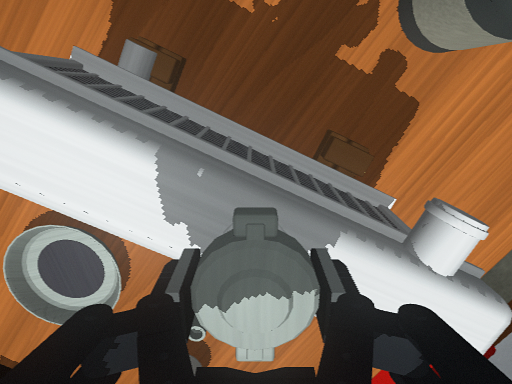

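apply_moves --series "-0.015 0 0 0.0001 0 0 0.3; -0.03 0 0 0.0001 0 0 0.3; -0.045 0 0 0.0001 0 0 0.3"

```text
clock: 6.4
tcp_pos: [0.5928, 0.2076, 0.2631]
orientation: [0.697, 1.456, -0.697]
contact_force: [0.2, 0.1, -2.7]
grip_width: 0.051
```

```bash
python3 - <<'E'
from h import *
o=st();print(o['tau'][6])
E
```

```text
t 6.4 p [0.5928 0.2076 0.2631] yaw 38.85 tx [-0. -0. -1.] F [ 0.18  0.05 -2.7 ] M [ 0.011  0.044 -0.095] w 0.051 q [ 0.095  0.47  -0.736  1.599  0.332  1.202 -0.03 ]
-0.04367291112430394
```

apply_moves --series "-0.015 0 0 0.0001 0 0 0.3; -0.028 0 0 0.0001 0 0 0.3"

```text
clock: 6.65
tcp_pos: [0.5928, 0.2076, 0.263]
orientation: [0.675, 1.463, -0.676]
contact_force: [-0.3, 0.3, -3.0]
grip_width: 0.0509
```

```bash
cat > s.py <<'E'
from h import *
o=st();print('tau7',round(o['tau'][6],4))
E
python3 s.py
```

```text
t 6.65 p [0.5928 0.2076 0.263 ] yaw 40.44 tx [-0. -0. -1.] F [-0.31  0.27 -3.02] M [-0.088  0.107 -0.123] w 0.0509 q [ 0.099  0.472 -0.742  1.599  0.335  1.203 -0.005]
tau7 -0.0186
```

apply_moves --series "-0.013 0 0 0 0 0 0.3"

```text
clock: 6.78
tcp_pos: [0.5928, 0.2077, 0.2631]
orientation: [0.665, 1.467, -0.666]
contact_force: [-0.4, -0.1, -2.5]
grip_width: 0.0508
```

```bash
python3 s.py
```

```text
t 6.78 p [0.5928 0.2077 0.2631] yaw 41.19 tx [-0. -0. -1.] F [-0.4  -0.06 -2.5 ] M [-0.073  0.197 -0.089] w 0.0508 q [ 0.1    0.472 -0.744  1.599  0.337  1.204  0.007]
tau7 -0.0286
```

apply_moves --series "-0.013 0 0 0.0001 0 0 0.3; -0.026 0 0 0.0001 0 0 0.3"

```text
clock: 7.02
tcp_pos: [0.5929, 0.2077, 0.263]
orientation: [0.645, 1.473, -0.645]
contact_force: [-0.6, -0.5, -1.9]
grip_width: 0.0508
```

```bash
python3 s.py
```

```text
t 7.03 p [0.5929 0.2077 0.263 ] yaw 42.68 tx [-0. -0. -1.] F [-0.64 -0.45 -1.91] M [-0.118  0.265 -0.093] w 0.0508 q [ 0.104  0.474 -0.75   1.598  0.34   1.204  0.031]
tau7 -0.0364
```

apply_moves --series "-0.013 0 0 0 0 0 0.3"

```text
clock: 7.15
tcp_pos: [0.593, 0.2077, 0.263]
orientation: [0.635, 1.476, -0.635]
contact_force: [-0.9, -0.6, -1.7]
grip_width: 0.0509
```

```bash
python3 s.py
```

```text
t 7.15 p [0.593  0.2077 0.263 ] yaw 43.42 tx [ 0. -0. -1.] F [-0.85 -0.55 -1.73] M [-0.117  0.2   -0.066] w 0.0509 q [ 0.106  0.475 -0.753  1.598  0.341  1.205  0.043]
tau7 -0.0368
```

apply_moves --series "-0.013 0 0 0 0 0 0.3; -0.026 0 0 0 0 0 0.3"

```text
clock: 7.4
tcp_pos: [0.593, 0.2078, 0.263]
orientation: [0.615, 1.482, -0.615]
contact_force: [-0.2, -0.7, -2.0]
grip_width: 0.0509
```

```bash
python3 s.py
```

```text
t 7.4 p [0.593  0.2078 0.263 ] yaw 44.91 tx [ 0.  0. -1.] F [-0.19 -0.67 -1.98] M [-0.142  0.197 -0.052] w 0.0509 q [ 0.109  0.476 -0.758  1.598  0.344  1.206  0.066]
tau7 -0.0362
```

apply_moves --series "-0.013 0 0 0 0 0 0.3"

```text
clock: 7.52
tcp_pos: [0.593, 0.2078, 0.263]
orientation: [0.605, 1.485, -0.605]
contact_force: [-1.6, -0.0, -1.2]
grip_width: 0.0508
```

```bash
python3 s.py
```

```text
t 7.53 p [0.593  0.2078 0.263 ] yaw 45.66 tx [ 0.  0. -1.] F [-1.57 -0.   -1.23] M [-0.1    0.191 -0.084] w 0.0508 q [ 0.111  0.477 -0.761  1.598  0.346  1.206  0.078]
tau7 -0.0354
```

apply_moves --series "-0.013 0 0 0 0 0 0.3; -0.026 0 0 0 0 0 0.3"

```text
clock: 7.78
tcp_pos: [0.5931, 0.2078, 0.263]
orientation: [0.585, 1.49, -0.585]
contact_force: [-0.4, -0.6, -1.4]
grip_width: 0.0509
```

```bash
python3 s.py
```

```text
t 7.78 p [0.5931 0.2078 0.263 ] yaw 47.14 tx [ 0.  0. -1.] F [-0.44 -0.65 -1.42] M [-0.109  0.136 -0.124] w 0.0509 q [ 0.115  0.479 -0.766  1.598  0.349  1.207  0.102]
tau7 -0.0333
```

apply_moves --series "-0.013 0 0 0 0 0 0.3"

```text
clock: 7.9
tcp_pos: [0.5931, 0.2078, 0.2631]
orientation: [0.575, 1.493, -0.575]
contact_force: [0.1, 0.5, -1.6]
grip_width: 0.0512
```

```bash
python3 s.py
```

```text
t 7.9 p [0.5931 0.2078 0.2631] yaw 47.89 tx [ 0.  0. -1.] F [ 0.13  0.49 -1.58] M [ 0.017  0.065 -0.095] w 0.0512 q [ 0.116  0.479 -0.769  1.597  0.35   1.208  0.114]
tau7 -0.0323
```

apply_moves --series "-0.013 0 0 0 0 0 0.3; -0.026 0 0 0 0 0 0.3"

```text
clock: 8.15
tcp_pos: [0.5931, 0.2079, 0.2631]
orientation: [0.555, 1.498, -0.554]
contact_force: [2.1, -0.0, -2.4]
grip_width: 0.0508
```

```bash
python3 s.py
```

```text
t 8.15 p [0.5931 0.2079 0.2631] yaw 49.38 tx [ 0.  0. -1.] F [ 2.14 -0.01 -2.35] M [ 0.02  -0.073 -0.107] w 0.0508 q [ 0.12   0.481 -0.775  1.597  0.353  1.209  0.137]
tau7 -0.0296
```

apply_moves --series "-0.013 0 0 0 0 0 0.3"

```text
clock: 8.28
tcp_pos: [0.5931, 0.2078, 0.263]
orientation: [0.545, 1.501, -0.544]
contact_force: [0.4, -0.3, -3.3]
grip_width: 0.0511
```

```bash
python3 s.py
```

```text
t 8.28 p [0.5931 0.2078 0.263 ] yaw 50.13 tx [ 0.  0. -1.] F [ 0.37 -0.3  -3.26] M [-0.014 -0.039 -0.064] w 0.0511 q [ 0.122  0.482 -0.777  1.597  0.355  1.209  0.149]
tau7 -0.0201
```

apply_moves --series "-0.013 0 0 0.0002 0 0 0.3; -0.026 0 0 0.0002 0 0 0.3"

```text
clock: 8.52
tcp_pos: [0.5931, 0.2078, 0.263]
orientation: [0.525, 1.506, -0.524]
contact_force: [0.6, -0.2, -0.0]
grip_width: 0.0512
```

```bash
python3 s.py
```

```text
t 8.53 p [0.5931 0.2078 0.263 ] yaw 51.61 tx [ 0.  0. -1.] F [ 0.62 -0.17 -0.  ] M [-0.038 -0.001 -0.141] w 0.0512 q [ 0.125  0.483 -0.783  1.597  0.358  1.21   0.173]
tau7 -0.0065
```

apply_moves --series "-0.013 0 0 0 0 0 0.3"

```text
clock: 8.65
tcp_pos: [0.5931, 0.2078, 0.263]
orientation: [0.514, 1.509, -0.514]
contact_force: [-0.6, -0.3, -0.5]
grip_width: 0.0515
```

```bash
python3 s.py
```

```text
t 8.65 p [0.5931 0.2078 0.263 ] yaw 52.35 tx [ 0. -0. -1.] F [-0.55 -0.31 -0.46] M [-0.05   0.122 -0.146] w 0.0515 q [ 0.127  0.484 -0.786  1.597  0.36   1.211  0.184]
tau7 0.0184
```

apply_moves --series "-0.01 0 0 0 0 0 0.3"

```text
clock: 8.78
tcp_pos: [0.593, 0.2077, 0.263]
orientation: [0.507, 1.511, -0.507]
contact_force: [0.3, -0.0, 0.5]
grip_width: 0.0509
```

```bash
python3 s.py
```

```text
t 8.78 p [0.593  0.2077 0.263 ] yaw 52.91 tx [ 0.  0. -1.] F [ 0.32 -0.    0.46] M [-0.122  0.064 -0.121] w 0.0509 q [ 0.128  0.485 -0.788  1.597  0.361  1.211  0.193]
tau7 0.086
```

apply_moves --series "-0.01 0 0 0 0 0 0.3"

```text
clock: 8.9
tcp_pos: [0.5931, 0.2077, 0.263]
orientation: [0.499, 1.512, -0.499]
contact_force: [-1.2, -0.4, 0.8]
grip_width: 0.0507
```

```bash
python3 s.py
```

```text
t 8.9 p [0.5931 0.2077 0.263 ] yaw 53.48 tx [ 0. -0. -1.] F [-1.24 -0.36  0.78] M [-0.079  0.152 -0.185] w 0.0507 q [ 0.13   0.485 -0.79   1.597  0.362  1.212  0.202]
tau7 0.098
```

```bash
cat > av.py <<'E'
from h import *
import sys
m=[]
for k in range(6):
    if k==0: im=grab_frame('wrist')
    else: grab_frame('wrist')
    o=get_obs();m.append(np.r_[o['contact_force'],o['moment'],o['tau'][6]])
m=np.array(m);print(np.round(m.mean(0),3),np.round(m[:,5],3),round(o['clock'],2))
if len(sys.argv)>1:cv2.imwrite(sys.argv[1],im)
E
python3 av.py pics/w5.png
```

```text
[-0.901 -1.053  1.955 -0.197  0.134 -0.133  0.155] [-0.192 -0.082 -0.119 -0.141 -0.12  -0.144] 9.2
```

View pics/w5.png

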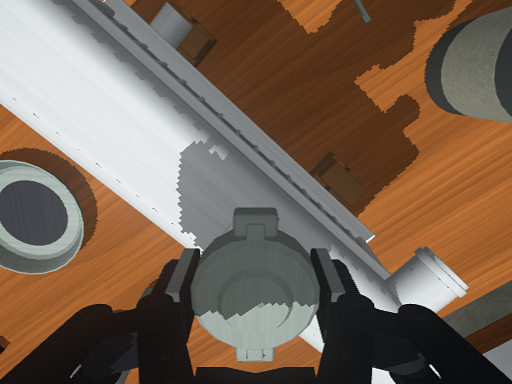

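apply_moves --series "-0.012 0 0 -0.0001 0 0 0.3"

```text
clock: 9.32
tcp_pos: [0.593, 0.2077, 0.263]
orientation: [0.49, 1.515, -0.49]
contact_force: [-1.1, -1.6, 1.0]
grip_width: 0.0509
```

```bash
python3 s.py; python3 av.py
```

```text
t 9.32 p [0.593  0.2077 0.263 ] yaw 54.16 tx [ 0. -0. -1.] F [-1.06 -1.55  1.01] M [-0.25   0.104 -0.277] w 0.0509 q [ 0.131  0.486 -0.792  1.597  0.363  1.212  0.213]
tau7 0.054
[-0.68  -1.234  2.902 -0.269  0.127 -0.177  0.183] [-0.229 -0.215 -0.157 -0.132 -0.141 -0.186] 9.62
```

apply_moves --series "-0.009 0 0 -0.0001 0 0 0.3"

```text
clock: 9.75
tcp_pos: [0.593, 0.2077, 0.263]
orientation: [0.483, 1.516, -0.483]
contact_force: [-0.6, -1.3, 2.4]
grip_width: 0.0508
```

```bash
python3 s.py; python3 av.py
```

```text
t 9.75 p [0.593  0.2077 0.263 ] yaw 54.67 tx [ 0. -0. -1.] F [-0.64 -1.34  2.41] M [-0.276  0.036 -0.242] w 0.0508 q [ 0.132  0.487 -0.794  1.596  0.364  1.213  0.221]
tau7 0.1302
[-0.504 -1.106  1.808 -0.264  0.09  -0.213  0.222] [-0.253 -0.205 -0.232 -0.208 -0.184 -0.194] 10.05
```

apply_moves --series "0.008 0 0 0.0008 0 0 0.3; 0.008 0 0 0.0016 0 0 0.3; 0.008 0 0 0.0024 0 0 0.3"

```text
clock: 10.42
tcp_pos: [0.5931, 0.2077, 0.2619]
orientation: [0.489, 1.514, -0.49]
contact_force: [-4.6, -3.8, 9.3]
grip_width: 0.0512
```

```bash
python3 s.py
```

```text
t 10.43 p [0.5931 0.2077 0.2619] yaw 54.18 tx [ 0.001 -0.    -1.   ] F [-4.55 -3.79  9.31] M [-0.776  0.726 -0.115] w 0.0512 q [ 0.131  0.487 -0.792  1.598  0.365  1.21   0.212]
tau7 0.1597
```

apply_moves --series "0 0 0 0.0007 -0.0002 0 0.3; 0 0 0 0.0014 -0.0004 0 0.3; 0 0 0 0.002 -0.0004 0 0.3"

```text
clock: 10.8
tcp_pos: [0.5931, 0.2077, 0.2604]
orientation: [0.49, 1.513, -0.489]
contact_force: [-2.9, -3.4, 11.5]
grip_width: 0.0507
```

```bash
python3 s.py; python3 av.py pics/w6.png
```

```text
t 10.8 p [0.5931 0.2077 0.2604] yaw 54.19 tx [ 0.002  0.    -1.   ] F [-2.92 -3.36 11.48] M [-0.629  0.639 -0.121] w 0.0507 q [ 0.131  0.487 -0.792  1.601  0.366  1.206  0.211]
tau7 0.1149
[-1.366e+00 -2.240e+00  6.845e+00 -4.340e-01  3.170e-01  1.100e-02
 -3.000e-03] [ 0.005  0.036 -0.015  0.012  0.038 -0.013] 11.1
```

View pics/w6.png

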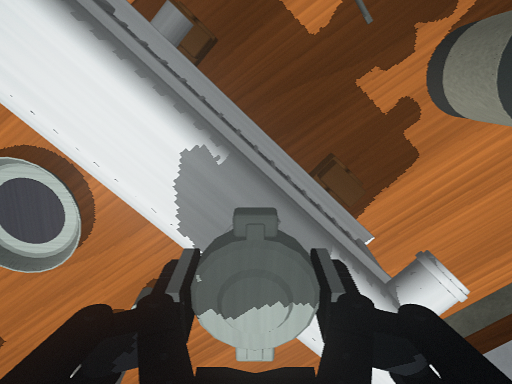

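```bash
python3 - <<'E'
from h import *
a=cv2.imread('pics/w5.png');b=cv2.imread('pics/w6.png')
for n,c in(('wingtop',(225,200,60,45)),('wingbot',(228,340,52,28)),('boss',(215,260,80,50)),('pad',(175,240,25,50)),('pipe',(390,240,90,70)),('bracket',(315,140,60,60))):
    x,y,w,h=c
    p=a[y:y+h,x:x+w];s=b[y-8:y+h+8,x-8:x+w+8]
    r=cv2.matchTemplate(s,p,cv2.TM_CCOEFF_NORMED);_,v,_,l=cv2.minMaxLoc(r);print(n,l[0]-8,l[1]-8,round(v,3))
A=cv2.resize(np.hstack([a[195:375,165:345],b[195:375,165:345]]),None,fx=2.2,fy=2.2,interpolation=cv2.INTER_CUBIC);cv2.imwrite('pics/cmp.png',A)
st()
E
```

```text
wingtop 0 0 0.991
wingbot 0 0 0.989
boss -2 1 0.86
pad -1 0 0.932
pipe 1 1 0.905
bracket 0 1 0.984
t 11.1 p [0.5931 0.2077 0.2597] yaw 54.21 tx [ 0.001  0.    -1.   ] F [-0.81 -1.76  7.06] M [-0.5    0.309 -0.013] w 0.0509 q [ 0.131  0.488 -0.792  1.601  0.366  1.205  0.212]
```

View pics/cmp.png

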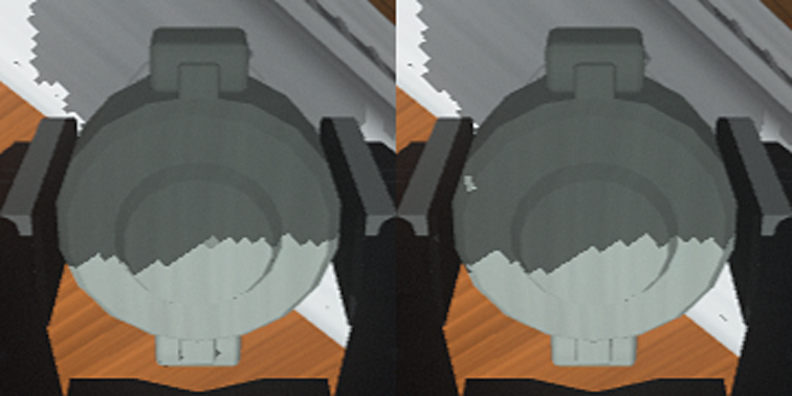

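```bash
python3 av.py pics/w7.png; python3 - <<'E'
from h import *
a=cv2.imread('pics/w5.png');b=cv2.imread('pics/w7.png')
def scale(im):
    return im
for n,c in(('wingtop',(225,200,60,45)),('wingbot',(228,340,52,28)),('pad',(175,240,25,50)),('bracket',(315,140,60,60))):
    x,y,w,h=c
    p=cv2.resize(a[y:y+h,x:x+w],None,fx=5,fy=5,interpolation=1);s=cv2.resize(b[y-8:y+h+8,x-8:x+w+8],None,fx=5,fy=5,interpolation=1)
    r=cv2.matchTemplate(s,p,cv2.TM_CCOEFF_NORMED);_,v,_,l=cv2.minMaxLoc(r);print(n,l[0]/5-8,l[1]/5-8,round(v,3))
st()
E
```

```text
[-1.444e+00 -2.032e+00  7.333e+00 -4.470e-01  3.240e-01 -1.400e-02
  1.000e-03] [-0.049  0.016 -0.021  0.021 -0.022 -0.031] 11.4
wingtop 0.0 0.0 0.992
wingbot 0.0 0.0 0.993
pad -1.2000000000000002 0.5999999999999996 0.939
bracket 0.0 1.5999999999999996 0.996
t 11.4 p [0.5931 0.2078 0.2597] yaw 54.22 tx [ 0.001  0.    -1.   ] F [-0.65 -2.27  7.73] M [-0.47   0.355 -0.031] w 0.0505 q [ 0.131  0.488 -0.792  1.601  0.366  1.205  0.212]
```

apply_moves --series "0 0 0 0.0005 -0.0002 0 0.3; 0 0 0 0.001 -0.0002 0 0.3; 0 0 0 0.001 -0.0002 0 0.3; 0 0 0 0.001 -0.0002 0 0.3"

```text
clock: 11.9
tcp_pos: [0.5931, 0.2078, 0.2593]
orientation: [0.49, 1.513, -0.488]
contact_force: [-3.0, -2.9, 10.3]
grip_width: 0.0508
```

```bash
python3 s.py; python3 av.py pics/w8.png;  python3 - <<'E'
from h import *
a=cv2.imread('pics/w5.png');b=cv2.imread('pics/w8.png')
for n,c in(('wingtop',(225,200,60,45)),('wingbot',(228,340,52,28)),('bracket',(315,140,60,60))):
    x,y,w,h=c
    p=cv2.resize(a[y:y+h,x:x+w],None,fx=5,fy=5,interpolation=1);s=cv2.resize(b[y-8:y+h+8,x-8:x+w+8],None,fx=5,fy=5,interpolation=1)
    r=cv2.matchTemplate(s,p,cv2.TM_CCOEFF_NORMED);_,v,_,l=cv2.minMaxLoc(r);print(n,l[0]/5-8,l[1]/5-8,round(v,3))
st()
E
```

```text
t 11.9 p [0.5931 0.2078 0.2593] yaw 54.22 tx [ 0.002  0.    -1.   ] F [-2.95 -2.93 10.35] M [-0.515  0.466 -0.023] w 0.0508 q [ 0.131  0.488 -0.792  1.602  0.367  1.204  0.211]
tau7 0.0166
[-2.075 -2.488 10.412 -0.568  0.526 -0.025  0.017] [-0.01  -0.034 -0.001 -0.028 -0.034 -0.041] 12.2
wingtop 0.0 0.0 0.992
wingbot 0.0 0.0 0.99
bracket 0.0 1.5999999999999996 0.996
t 12.2 p [0.5931 0.2077 0.2593] yaw 54.21 tx [ 0.002  0.    -1.   ] F [-2.76 -2.19 10.08] M [-0.556  0.48  -0.041] w 0.0507 q [ 0.131  0.488 -0.792  1.602  0.367  1.204  0.211]
```

apply_moves --series "0 0 0 0.0004 -0.0002 0 0.3; 0 0 0 0.0008 -0.0003 0 0.3; 0 0 0 0.0008 -0.0003 0 0.3"

```text
clock: 12.58
tcp_pos: [0.5931, 0.2078, 0.2588]
orientation: [0.49, 1.513, -0.488]
contact_force: [-2.9, -2.5, 12.6]
grip_width: 0.0511
```

```bash
python3 s.py; python3 av.py
```

```text
t 12.57 p [0.5931 0.2078 0.2588] yaw 54.21 tx [ 0.003  0.001 -1.   ] F [-2.89 -2.54 12.62] M [-0.488  0.427  0.011] w 0.0511 q [ 0.131  0.488 -0.792  1.603  0.367  1.202  0.211]
tau7 0.0175
[-1.871 -2.253 11.296 -0.493  0.453 -0.026  0.018] [-0.002 -0.043 -0.025 -0.006 -0.029 -0.051] 12.88
```

apply_moves --series "-0.012 0 0 0.0002 0 0 0.3; -0.024 0 0 0.0002 0 0 0.3"

```text
clock: 13.12
tcp_pos: [0.5932, 0.2078, 0.2586]
orientation: [0.471, 1.517, -0.469]
contact_force: [-0.8, -2.0, 10.1]
grip_width: 0.0508
```

```bash
python3 s.py
```

```text
t 13.12 p [0.5932 0.2078 0.2586] yaw 55.61 tx [ 0.003  0.001 -1.   ] F [-0.78 -2.03 10.07] M [-0.454  0.387  0.029] w 0.0508 q [ 0.135  0.49  -0.797  1.603  0.37   1.202  0.233]
tau7 -0.0715
```

apply_moves --series "-0.02 0 0 0 0 0 0.3; -0.04 0 0 0 0 0 0.3; -0.06 0 0 0 0 0 0.3; -0.08 0 0 0 0 0 0.3"

```text
clock: 13.62
tcp_pos: [0.5934, 0.208, 0.2588]
orientation: [0.409, 1.529, -0.406]
contact_force: [-1.4, -2.0, 12.7]
grip_width: 0.0509
```

```bash
python3 s.py
```

```text
t 13.62 p [0.5934 0.208  0.2588] yaw 60.21 tx [ 0.003  0.001 -1.   ] F [-1.4  -1.98 12.75] M [-0.351  0.264 -0.016] w 0.0509 q [ 0.145  0.495 -0.814  1.602  0.38   1.206  0.306]
tau7 -0.1451
```

apply_moves --series "-0.03 0 0 0 0 0 0.3; -0.06 0 0 0 0 0 0.3; -0.09 0 0 0 0 0 0.3; -0.12 0 0 0 0 0 0.3; -0.15 0 0 0 0 0 0.3; -0.18 0 0 0 0 0 0.3"

```text
clock: 14.38
tcp_pos: [0.5936, 0.2083, 0.2589]
orientation: [0.268, 1.551, -0.264]
contact_force: [-0.7, -0.8, 11.7]
grip_width: 0.0509
```

```bash
python3 s.py;python3 av.py pics/w9.png
```

```text
t 14.38 p [0.5936 0.2083 0.2589] yaw 70.55 tx [ 0.004  0.002 -1.   ] F [-0.73 -0.8  11.67] M [-0.178  0.139 -0.068] w 0.0509 q [ 0.169  0.508 -0.854  1.601  0.402  1.214  0.469]
tau7 -0.2411
[-0.668 -0.85  10.831 -0.235  0.136 -0.024  0.045] [-0.023 -0.038 -0.04  -0.021 -0.016 -0.009] 14.68
```

View pics/w9.png

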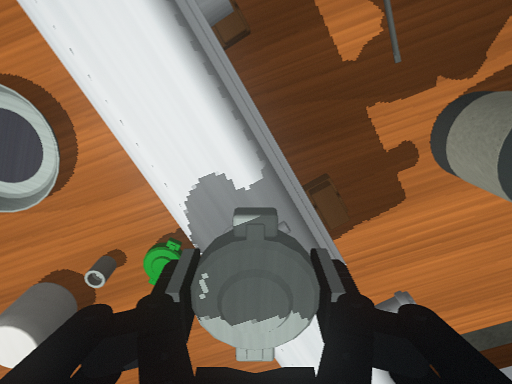

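apply_moves --series "-0.035 0 0 0 0 0 0.3; -0.07 0 0 0 0 0 0.3; -0.105 0 0 0 0 0 0.3; -0.14 0 0 0 0 0 0.3; -0.175 0 0 0 0 0 0.3; -0.21 0 0 0 0 0 0.3; -0.245 0 0 0 0 0 0.3; -0.28 0 0 0 0 0 0.3; -0.315 0 0 0 0 0 0.3; -0.35 0 0 0 0 0 0.3"

```text
clock: 15.92
tcp_pos: [0.5937, 0.2087, 0.259]
orientation: [-0.006, 1.567, 0.011]
contact_force: [0.6, -0.5, 10.6]
grip_width: 0.0507
```

```bash
python3 s.py
```

```text
t 15.93 p [0.5937 0.2087 0.259 ] yaw 90.62 tx [ 0.004  0.003 -1.   ] F [ 0.58 -0.53 10.61] M [-0.078  0.038  0.017] w 0.0507 q [ 0.215  0.534 -0.93   1.597  0.448  1.233  0.784]
tau7 -0.2867
```

apply_moves --series "-0.03 0 0 -0.0003 0 0 0.3; -0.06 0 0 -0.0006 0 0 0.3; -0.09 0 0 -0.001 0 0 0.3; -0.12 0 0 -0.001 0 0 0.3; -0.15 0 0 -0.001 0 0 0.3; -0.18 0 0 -0.001 0 0 0.3; -0.21 0 0 -0.001 0 0 0.3"

```text
clock: 16.8
tcp_pos: [0.5935, 0.2087, 0.2598]
orientation: [-0.171, 1.56, 0.175]
contact_force: [0.5, 0.9, 9.9]
grip_width: 0.0509
```

```bash
python3 s.py
```

```text
t 16.8 p [0.5935 0.2087 0.2598] yaw 102.65 tx [ 0.004  0.003 -1.   ] F [0.47 0.85 9.91] M [-0.045 -0.002 -0.057] w 0.0509 q [ 0.241  0.551 -0.977  1.595  0.476  1.247  0.972]
tau7 -0.2424
```

apply_moves --series "-0.02 0 0 -0.0003 0 0 0.3; -0.04 0 0 -0.0006 0 0 0.3; -0.06 0 0 -0.001 0 0 0.3; -0.078 0 0 -0.0015 0 0 0.3"

```text
clock: 17.3
tcp_pos: [0.5935, 0.2087, 0.261]
orientation: [-0.232, 1.554, 0.236]
contact_force: [0.8, 0.9, 8.7]
grip_width: 0.0509
```

```bash
python3 s.py;python3 av.py
```

```text
t 17.3 p [0.5935 0.2087 0.261 ] yaw 107.1 tx [ 0.004  0.003 -1.   ] F [0.76 0.85 8.72] M [ 0.115 -0.134 -0.034] w 0.0509 q [ 0.251  0.557 -0.995  1.593  0.486  1.254  1.042]
tau7 -0.1345
[ 6.140e-01  7.750e-01  7.949e+00  1.150e-01 -1.220e-01 -7.000e-03
  2.800e-02] [-0.069  0.022 -0.006  0.007  0.023 -0.018] 17.6
```

apply_moves --series "0 0 0 -0.001 0 0 0.3; 0 0 0 -0.002 0 0 0.3; 0 0 0 -0.003 0 0 0.3; 0 0 0 -0.0035 0 0 0.3"

```text
clock: 18.1
tcp_pos: [0.5931, 0.2084, 0.2635]
orientation: [-0.232, 1.556, 0.235]
contact_force: [1.3, 1.6, 4.8]
grip_width: 0.0511
```

```bash
python3 s.py
```

```text
t 18.1 p [0.5931 0.2084 0.2635] yaw 107.07 tx [ 0.002  0.002 -1.   ] F [1.34 1.6  4.8 ] M [ 0.503 -0.406  0.011] w 0.0511 q [ 0.252  0.555 -0.995  1.59   0.483  1.26   1.044]
tau7 0.0008
```

apply_moves --series "0 0 0 -0.001 0 0 0.3; 0 0 0 -0.002 0 0 0.3; 0 0 0 -0.003 0 0 0.3; 0 0 0 -0.004 0 0 0.3"

```text
clock: 18.6
tcp_pos: [0.5919, 0.2065, 0.2657]
orientation: [-0.234, 1.56, 0.233]
contact_force: [1.5, 2.0, -2.8]
grip_width: 0.051
```

```bash
python3 s.py
```

```text
t 18.6 p [0.5919 0.2065 0.2657] yaw 107.03 tx [-0.002 -0.001 -1.   ] F [ 1.51  1.97 -2.75] M [ 0.476 -0.305 -0.015] w 0.051 q [ 0.253  0.553 -0.996  1.588  0.479  1.268  1.047]
tau7 -0.0054
```

```bash
python3 av.py pics/w10.png; python3 s.py
```

```text
[ 0.515  1.369 -1.94   0.264 -0.091 -0.011  0.003] [-0.008  0.011  0.025 -0.058  0.018 -0.05 ] 18.9
t 18.9 p [0.5921 0.2066 0.2661] yaw 107.02 tx [-0.001 -0.001 -1.   ] F [ 0.83  1.11 -1.59] M [ 0.187 -0.024 -0.05 ] w 0.0509 q [ 0.253  0.552 -0.996  1.587  0.48   1.268  1.047]
tau7 0.0022
```

View pics/w10.png

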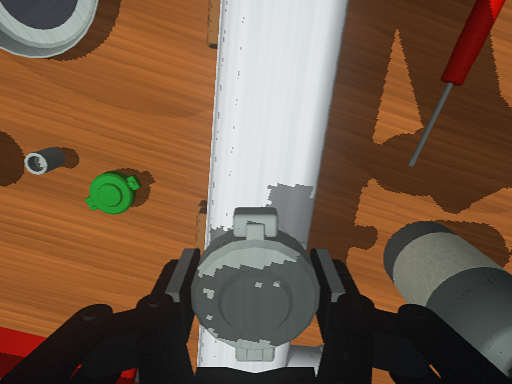

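apply_moves --series "0 0 0 -0.001 0 0 0.3; 0 0 0 -0.002 0 0 0.3; 0 0 0 -0.003 0 0 0.3"

```text
clock: 19.27
tcp_pos: [0.5924, 0.2069, 0.2697]
orientation: [-0.233, 1.558, 0.233]
contact_force: [-0.8, 0.1, -1.0]
grip_width: 0.0508
```

```bash
python3 s.py; python3 av.py pics/w11.png
```

```text
t 19.27 p [0.5924 0.2069 0.2697] yaw 107.02 tx [-0. -0. -1.] F [-0.78  0.07 -0.95] M [ 0.035  0.029 -0.007] w 0.0508 q [ 0.254  0.55  -0.998  1.583  0.477  1.273  1.049]
tau7 -0.0067
[-0.007  0.216 -0.846  0.009 -0.025 -0.     0.001] [-0.03   0.036 -0.019 -0.01   0.022 -0.001] 19.57
```

apply_moves --series "0 0 0 -0.01 0 0 0.3; 0 0 0 -0.025 0 0 0.3; 0 0 0 -0.045 0 0 0.3; 0 0 0 -0.065 0 0 0.3; 0 0 0 -0.08 0 0 0.3; 0 0 0 -0.08 0 0 0.3"

```text
clock: 20.32
tcp_pos: [0.5929, 0.2076, 0.3513]
orientation: [-0.233, 1.556, 0.234]
contact_force: [1.1, 0.8, -1.5]
grip_width: 0.0512
```

```bash
python3 s.py; python3 - <<'E'
from h import *
t=camera_info('top')
print(onz(t,264.8,190,.026),onz(t,264.6,190.6,.004))
plan([.483,-.066,.345],107)
w=grab_frame('wrist');cv2.imwrite('pics/w12.png',w);s=grab_frame('scene');crop(s,290,60,130,120,5,'pics/s12.png')
E
```

```text
t 20.32 p [0.5929 0.2076 0.3513] yaw 107.02 tx [ 0.002  0.001 -1.   ] F [ 1.05  0.8  -1.51] M [0.008 0.042 0.083] w 0.0512 q [ 0.266  0.493 -1.027  1.471  0.423  1.412  1.094]
tau7 0.0462
[ 0.48273139 -0.0665511   0.026     ] [ 0.48273671 -0.06667443  0.004     ]
turn [ 0.0004  0.0025 -0.0002] shift [ 0.0058 -0.2294 -0.1851]
```

View pics/s12.png

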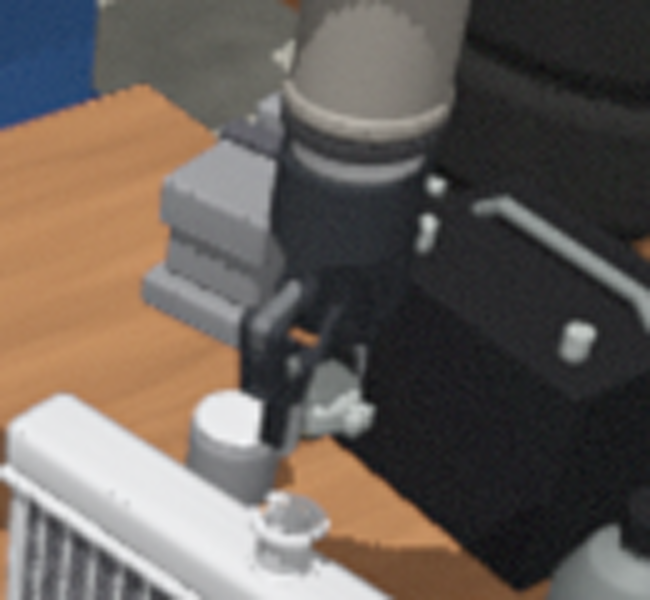

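View pics/w12.png

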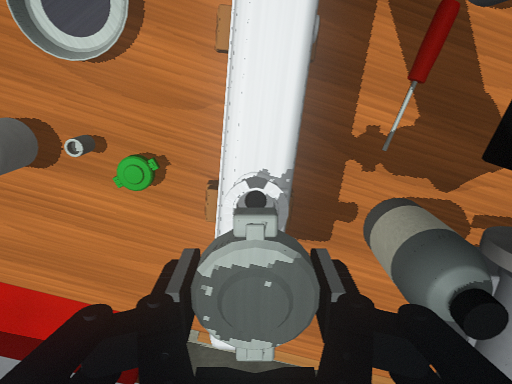

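apply_moves --series "0 0 0 0 -0.02 -0.016 0.3; 0 0 0 0 -0.055 -0.045 0.3; 0 0 0 0 -0.09 -0.073 0.3; 0 0 0 0 -0.125 -0.101 0.3; 0 0 0 0 -0.16 -0.129 0.3; 0 0 0 0 -0.19 -0.153 0.3; 0 0 0 0 -0.215 -0.173 0.3; 0 0 0 0 -0.2294 -0.185 0.3; 0 0 0 0 -0.2294 -0.185 0.3; 0 0 0 0 -0.2294 -0.185 0.3"

```text
clock: 21.68
tcp_pos: [0.4828, -0.0655, 0.3494]
orientation: [-0.234, 1.558, 0.235]
contact_force: [-0.0, 0.2, -0.6]
grip_width: 0.0509
```

```bash
python3 s.py; python3 - <<'E'
from h import *
plan([.483,-.066,.15],107)
i=camera_info('wrist');print(proj(i,[.483,-.0665,.004]))
w=grab_frame('wrist');cv2.imwrite('pics/w13.png',w)
E
```

```text
t 21.68 p [ 0.4828 -0.0655  0.3494] yaw 107.09 tx [-0.     0.001 -1.   ] F [-0.    0.2  -0.64] M [ 0.002  0.015 -0.015] w 0.0509 q [ 0.988  0.196 -1.099  1.778  0.182  1.278  1.713]
tau7 0.0054
turn [ 0.0015 -0.0001 -0.0006] shift [ 1.994e-01 -7.000e-04  1.000e-04]
[252.9687831  142.95391002]
```

View pics/w13.png

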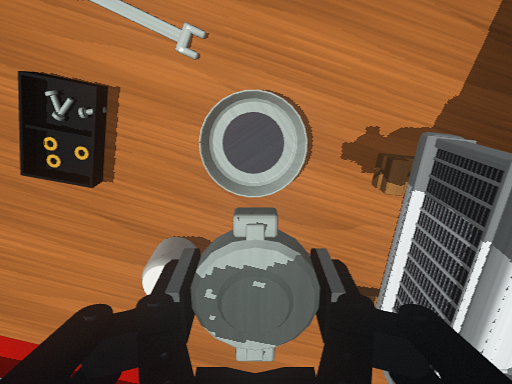

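```bash
python3 - <<'E'
from h import *
t=grab_frame('top');s=grab_frame('scene')
cv2.imwrite('pics/ts13.png',cv2.resize(np.hstack([t,s]),(800,300)))
E
```

```text
(no output)
```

View pics/ts13.png

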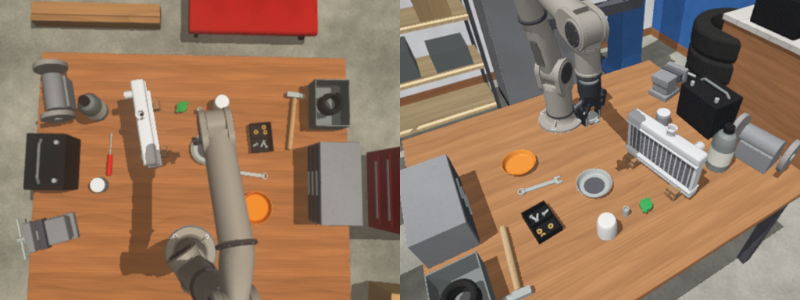

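apply_moves --series "0 0 0 0.03 -0.0007 0 0.3; 0 0 0 0.07 -0.0007 0 0.3; 0 0 0 0.11 -0.0007 0 0.3; 0 0 0 0.15 -0.0007 0 0.3; 0 0 0 0.19 -0.0007 0 0.3; 0 0 0 0.23 -0.0007 0 0.3; 0 0 0 0.26 -0.0007 0 0.3; 0 0 0 0.28 -0.0007 0 0.3; 0 0 0 0.295 -0.0007 0 0.3; 0 0 0 0.3 -0.0007 0 0.3; 0 0 0 0.3 -0.0007 0 0.3"

```text
clock: 23.2
tcp_pos: [0.4833, -0.0669, 0.0498]
orientation: [-0.233, 1.558, 0.233]
contact_force: [1.2, 0.1, -0.1]
grip_width: 0.051
```

```bash
python3 s.py; python3 - <<'E'
from h import *
plan([.483,-.066,.02],107)
w=grab_frame('wrist');cv2.imwrite('pics/w14.png',w);s=grab_frame('scene');crop(s,190,130,150,140,4,'pics/s14.png')
E
python3 av.py
```

```text
t 23.2 p [ 0.4833 -0.0669  0.0498] yaw 107.04 tx [ 0.  0. -1.] F [ 1.22  0.13 -0.15] M [ 0.02   0.019 -0.013] w 0.051 q [ 0.675  0.584 -0.828  2.094  0.648  0.738  1.295]
tau7 -0.0525
turn [0.0007 0.0004 0.    ] shift [0.0298 0.001  0.    ]
[ 0.124 -0.348 -1.077  0.01  -0.002 -0.005  0.002] [ 0.004  0.026  0.002  0.012 -0.021 -0.053] 23.6
```

View pics/w14.png

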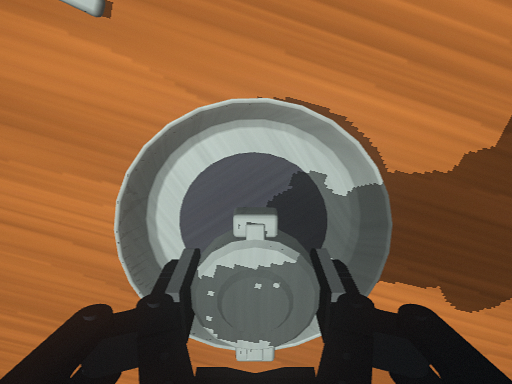

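View pics/s14.png

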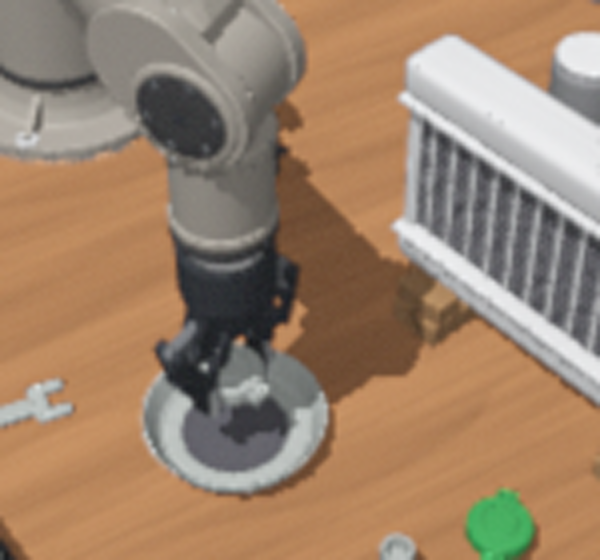

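apply_moves --series "0 0 0 0.01 0.001 0 0.3; 0 0 0 0.02 0.001 0 0.3; 0 0 0 0.028 0.001 0 0.3; 0 0 0 0.032 0.001 0 0.3; 0 0 0 0.034 0.001 0 0.3; 0 0 0 0.034 0.001 0 0.3"

```text
clock: 24.35
tcp_pos: [0.4827, -0.0661, 0.0156]
orientation: [-0.233, 1.558, 0.233]
contact_force: [-1.0, -0.3, -0.7]
grip_width: 0.0508
```

```bash
python3 s.py; python3 av.py
```

```text
t 24.35 p [ 0.4827 -0.0661  0.0156] yaw 107.03 tx [ 0.  0. -1.] F [-0.97 -0.27 -0.71] M [-0.004 -0.079 -0.025] w 0.0508 q [ 0.627  0.635 -0.772  2.109  0.719  0.679  1.233]
tau7 -0.0218
[-1.030e-01  1.040e-01 -1.009e+00 -3.000e-03  1.500e-02  3.000e-03
 -1.000e-03] [-0.041 -0.027 -0.006  0.053  0.016  0.022] 24.65
```

apply_moves --series "0 0 0 0.0015 0 0 0.3; 0 0 0 0.003 0 0 0.3; 0 0 0 0.004 0 0 0.3; 0 0 0 0.004 0 0 0.3"

```text
clock: 25.15
tcp_pos: [0.4826, -0.0662, 0.0115]
orientation: [-0.233, 1.558, 0.233]
contact_force: [0.6, 0.3, -1.1]
grip_width: 0.0509
```

```bash
python3 s.py; python3 av.py
```

```text
t 25.15 p [ 0.4826 -0.0662  0.0115] yaw 107.03 tx [-0.  0. -1.] F [ 0.56  0.31 -1.07] M [ 0.058 -0.034 -0.003] w 0.0509 q [ 0.622  0.641 -0.765  2.111  0.727  0.672  1.226]
tau7 -0.0108
[ 2.730e-01 -7.000e-02 -1.356e+00  3.000e-02 -1.800e-02 -1.000e-02
 -1.000e-03] [ 0.069 -0.045  0.027 -0.067 -0.026 -0.017] 25.45
```

apply_moves --series "0 0 0 0.001 0 0 0.3; 0 0 0 0.002 0 0 0.3; 0 0 0 0.002 0 0 0.3"

```text
clock: 25.82
tcp_pos: [0.4825, -0.0662, 0.0095]
orientation: [-0.233, 1.558, 0.233]
contact_force: [0.3, -0.1, -1.8]
grip_width: 0.0507
```

```bash
python3 s.py; python3 av.py
```

```text
t 25.82 p [ 0.4825 -0.0662  0.0095] yaw 107.03 tx [-0. -0. -1.] F [ 0.28 -0.09 -1.79] M [-0.026 -0.024 -0.03 ] w 0.0507 q [ 0.619  0.644 -0.761  2.112  0.732  0.669  1.223]
tau7 -0.0105
[-1.600e-02  4.500e-02 -1.083e+00  9.000e-03 -1.200e-02 -1.200e-02
 -1.000e-03] [-0.    -0.072  0.001  0.017 -0.022  0.005] 26.12
```

apply_moves --series "0 0 0 0.0005 0 0 0.3; 0 0 0 0.001 0 0 0.3; 0 0 0 0.001 0 0 0.3"

```text
clock: 26.5
tcp_pos: [0.4826, -0.0662, 0.0086]
orientation: [-0.233, 1.558, 0.233]
contact_force: [-0.7, -0.3, -1.2]
grip_width: 0.0505
```

```bash
python3 s.py; python3 av.py
```

```text
t 26.5 p [ 0.4826 -0.0662  0.0086] yaw 107.03 tx [-0. -0. -1.] F [-0.71 -0.33 -1.25] M [ 0.025 -0.008 -0.001] w 0.0505 q [ 0.618  0.646 -0.759  2.112  0.734  0.667  1.221]
tau7 -0.0053
[ 0.289  0.233 -1.55  -0.009  0.015  0.018 -0.   ] [ 0.018  0.056  0.043  0.034 -0.03  -0.013] 26.8
```

apply_moves --series "0 0 0 0.0005 0 0 0.3; 0 0 0 0.001 0 0 0.3; 0 0 0 0.001 0 0 0.3"

```text
clock: 27.18
tcp_pos: [0.4826, -0.0662, 0.0075]
orientation: [-0.233, 1.558, 0.233]
contact_force: [-0.3, -0.6, -1.3]
grip_width: 0.0512
```

```bash
python3 s.py; python3 av.py pics/w15.png
```

```text
t 27.18 p [ 0.4826 -0.0662  0.0075] yaw 107.03 tx [-0.  0. -1.] F [-0.3  -0.63 -1.27] M [ 0.012 -0.017 -0.02 ] w 0.0512 q [ 0.616  0.648 -0.758  2.112  0.736  0.666  1.219]
tau7 -0.0053
[ 0.467 -0.121 -1.527 -0.002  0.019 -0.005 -0.   ] [ 0.025 -0.02  -0.017 -0.015  0.024 -0.027] 27.48
```

apply_moves --series "0 0 0 0.0005 0 0 0.3; 0 0 0 0.001 0 0 0.3; 0 0 0 0.001 0 0 0.3"

```text
clock: 27.85
tcp_pos: [0.4826, -0.0662, 0.0066]
orientation: [-0.233, 1.558, 0.233]
contact_force: [-0.2, -0.5, -1.2]
grip_width: 0.0509
```

```bash
python3 s.py; python3 av.py; python3 - <<'E'
from h import *
s=grab_frame('scene');crop(s,215,190,75,70,8,'pics/s15.png')
E
```

```text
t 27.85 p [ 0.4826 -0.0662  0.0066] yaw 107.03 tx [-0.  0. -1.] F [-0.16 -0.52 -1.17] M [-0.017  0.014  0.016] w 0.0509 q [ 0.615  0.649 -0.756  2.112  0.738  0.664  1.217]
tau7 -0.0053
[ 0.035 -0.257 -1.398 -0.003 -0.012  0.003 -0.   ] [-0.009 -0.006  0.046  0.018 -0.01  -0.017] 28.15
```

View pics/s15.png

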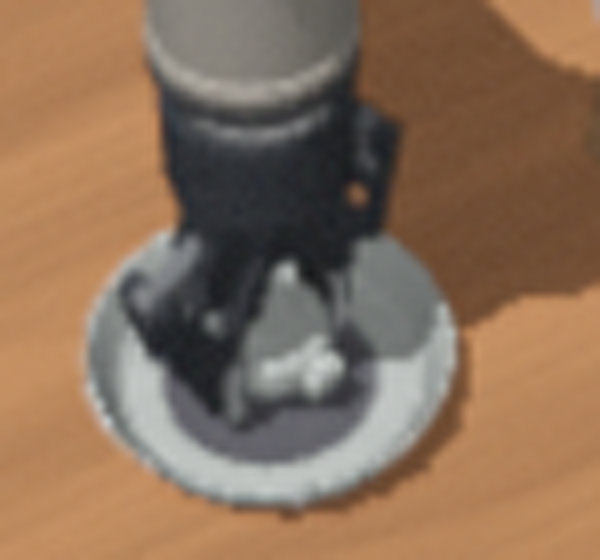

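View pics/w15.png

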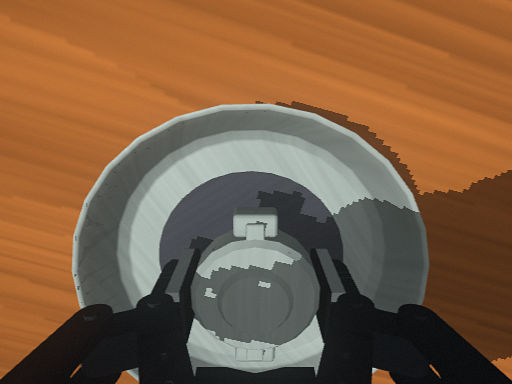

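apply_moves --series "0 0 0 0.0005 0 0 0.3; 0 0 0 0.001 0 0 0.3; 0 0 0 0.001 0 0 0.3"

```text
clock: 28.58
tcp_pos: [0.4826, -0.0662, 0.0055]
orientation: [-0.233, 1.558, 0.233]
contact_force: [0.0, -0.5, -1.5]
grip_width: 0.051
```

```bash
python3 s.py; python3 av.py
```

```text
t 28.57 p [ 0.4826 -0.0662  0.0055] yaw 107.03 tx [-0.  0. -1.] F [ 0.04 -0.53 -1.46] M [ 0.02  -0.019  0.035] w 0.051 q [ 0.613  0.651 -0.754  2.113  0.74   0.662  1.215]
tau7 -0.0053
[ 4.20e-02  1.42e-01 -1.25e+00  1.40e-02  1.00e-03  4.00e-03 -0.00e+00] [-0.034  0.023  0.038 -0.031  0.03  -0.   ] 28.88
```

apply_moves --series "0 0 0 0.0004 0 0 0.3; 0 0 0 0.0008 0 0 0.3; 0 0 0 0.0008 0 0 0.3"

```text
clock: 29.25
tcp_pos: [0.4827, -0.0662, 0.0049]
orientation: [-0.233, 1.558, 0.233]
contact_force: [-0.6, 0.1, 2.3]
grip_width: 0.0509
```

```bash
python3 s.py; python3 av.py
```

```text
t 29.25 p [ 0.4827 -0.0662  0.0049] yaw 107.03 tx [ 0. -0. -1.] F [-0.64  0.07  2.26] M [-0.028  0.129 -0.001] w 0.0509 q [ 0.612  0.652 -0.753  2.113  0.742  0.661  1.214]
tau7 -0.0037
[-0.846  0.032  1.473 -0.021  0.117 -0.01  -0.   ] [ 0.009  0.009 -0.014  0.014 -0.046 -0.034] 29.55
```

apply_moves --series "0 0 0 0.0004 0 0 0.3; 0 0 0 0.0008 0 0 0.3; 0 0 0 0.0008 0 0 0.3"

```text
clock: 29.92
tcp_pos: [0.4827, -0.0662, 0.004]
orientation: [-0.233, 1.558, 0.233]
contact_force: [-1.0, 0.7, 3.6]
grip_width: 0.0513
```

```bash
python3 s.py; python3 av.py pics/w16.png
```

```text
t 29.93 p [ 0.4827 -0.0662  0.004 ] yaw 107.03 tx [ 0. -0. -1.] F [-0.97  0.65  3.57] M [-0.044  0.194  0.022] w 0.0513 q [ 0.611  0.653 -0.752  2.113  0.743  0.66   1.213]
tau7 -0.004
[-0.518 -0.16   3.027 -0.055  0.18  -0.004 -0.   ] [-0.001  0.008 -0.035  0.015 -0.008 -0.006] 30.23
```

apply_moves --series "0 0 0 -0.0006 0 0 0.3; 0 0 0 -0.0012 0 0 0.3; 0 0 0 -0.0012 0 0 0.62; 0 0 0 -0.0012 0 0 0.66; 0 0 0 -0.0012 0 0 0.7; 0 0 0 -0.0012 0 0 0.75; 0 0 0 -0.0012 0 0 0.75; 0 0 0 -0.0012 0 0 0.75" --force 20

```text
clock: 31.22
tcp_pos: [0.4827, -0.0662, 0.0052]
orientation: [-0.233, 1.558, 0.233]
contact_force: [-0.9, -0.0, -0.0]
grip_width: 0.0638
```

```bash
python3 s.py; python3 av.py pics/w17.png
```

```text
t 31.23 p [ 0.4827 -0.0662  0.0052] yaw 107.03 tx [ 0. -0. -1.] F [-0.86 -0.05 -0.03] M [ 0.049 -0.045  0.01 ] w 0.0638 q [ 0.613  0.651 -0.754  2.113  0.741  0.662  1.215]
tau7 -0.0
[ 0.05   0.084  0.156  0.018 -0.01  -0.014  0.   ] [ 0.011  0.034  0.006 -0.053 -0.009 -0.071] 31.52
```

View pics/w17.png

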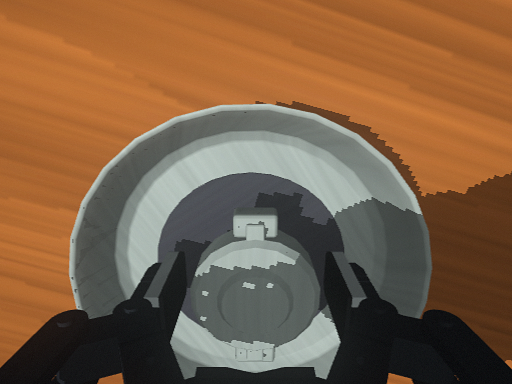

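apply_moves --series "0 0 0 -0.004 0 0 0.75; 0 0 0 -0.012 0 0 0.75; 0 0 0 -0.025 0 0 0.75; 0 0 0 -0.05 0 0 0.75; 0 0 0 -0.09 0 0 0.75; 0 0 0 -0.14 0 0 0.75; 0 0 0 -0.19 0 0 0.75; 0 0 0 -0.22 0 0 0.75; 0 0 0 -0.22 0 0 0.75; 0 0 0 -0.22 0 0 0.75"

```text
clock: 32.78
tcp_pos: [0.4819, -0.0664, 0.2248]
orientation: [-0.233, 1.559, 0.233]
contact_force: [-0.0, 0.2, 0.1]
grip_width: 0.0642
```

```bash
python3 s.py; python3 - <<'E'
from h import *
w=grab_frame('wrist');s=grab_frame('scene');cv2.imwrite('pics/ws18.png',cv2.resize(np.hstack([w,s]),(800,300)));crop(s,215,190,75,70,8,'pics/s18.png')
E
```

```text
t 32.77 p [ 0.4819 -0.0664  0.2248] yaw 107.02 tx [-0.001 -0.    -1.   ] F [-0.03  0.19  0.13] M [0.049 0.014 0.048] w 0.0642 q [ 0.891  0.336 -1.046  1.95   0.337  1.044  1.564]
tau7 0.0146
```

View pics/ws18.png

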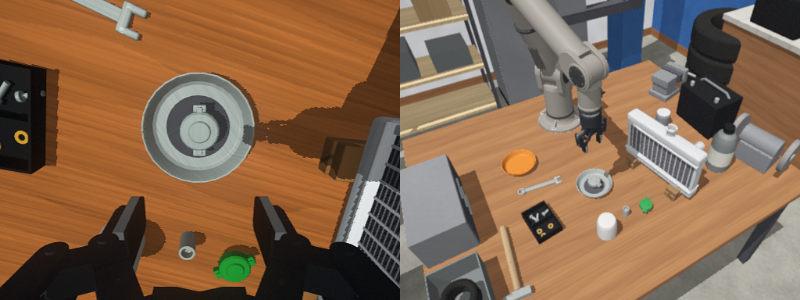

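View pics/s18.png

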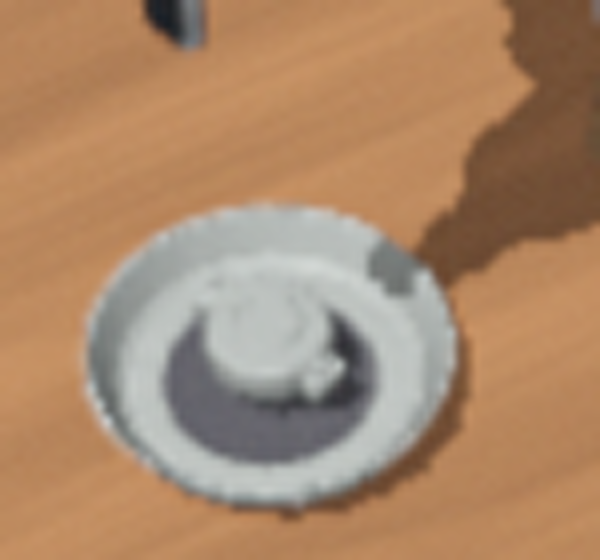

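The cap stands crown up near the middle of the steel dish (scene (594,183) in the paired picture). The neck is bare, the other things look unmoved, and the gripper is clear, so I am handing in.

```bash
python3 -c "
from bench import *
print(hand_in())"
```

```text
the job is handed in; nothing more can be done
None
```

The cap is off the radiator and standing crown up in the round steel parts dish. I handed the job in at about 33 s of the 72 s allowed.

- **First stop:** I turned the cap anticlockwise about 30° and felt it come up against the stop. The turning resistance climbed steadily from about 0.09 to 0.21 N m. That is about 0.12 N m over the rubbing, or roughly 6 N on the tabs, well under the 0.3 N m limit.
- **Press and turn:** I eased back half a degree and pressed the cap down about 4.2 mm at 11–13 N. I then turned it on to about 83° in all, with almost no resistance past the stop. It came free and lifted off, with no pull over about 3 N.
- **Setting down:** I lowered it until the sealing disc touched the dish floor. The force then rose about 1.7 N per mm, which matches the disc's spring rather than the fingertips. I opened the gripper only partly and backed straight up.
- **Last checks:** The pictures show the cap upright near the middle of the dish and the neck bare. The green and orange look-alikes and the other things in view look unmoved, judged by eye. The gripper is clear and reads about zero force.

**Readings that disagreed:**
- While I was pressing, the force briefly settled at about 7 N at 3.3 mm, where the spring should give about 11 N. I put this down to friction. It agreed again at 4.2 mm.
- The cap touched the dish floor about 3 mm lower than I had estimated from the pictures.

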